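# Flip the refill marker of the empty parts tray

## Robot

A 6-joint arm with a two-finger parallel gripper is mounted at the origin on the work surface. World frame = base frame: x ahead of the robot, y to its left, z up, the work surface at z = 0. Lengths are in mm, angles in rad, forces in N, time in s.
With the tool pointing down it reaches from about 275 to 1000 mm from the base axis. Payload 8.4 kg.
Tool frame: the origin (TCP) lies on the mounting face of the last link; the fingertips stand 173 mm ahead of it and the grasp point (between the pads) lies 155 mm ahead of it; y points along the fingers, z is the direction in which the jaws open and shut, and the axes are right-handed (so a half turn about y gives the same grasp; the last joint's range is limited). The gripper opens to 85 mm and grips with 20 to 120 N. Pads are 22 mm wide; open, the fingers measure 114 mm over their backs; the gripper's body (76 mm by 85 mm) begins 54 mm behind the grasp point. The pads swing forward as they close: fully open they stand 13 mm farther back than shut.
Start: joints at [1.286, 0.353, 1.633, -0, 1.155, -0.002], TCP at [174.402, 600.178, 404.681] pointing down, gripper open.
Joint ranges: [-2.63, 2.63], [-0.92, 2.1], [0.06, 2.66], [-1.3, 4.44], [0, 2.69], [-3.02, 3.02]. Speed limits (rad/s): [2.22, 2.22, 2.79, 3.14, 3.14, 3.14].

## Interface

Orientations are given as a 3x3 rotation matrix whose columns are the frame's x, y, z axes.
In Python, from bench import env, get_image gives the robot as it stands.
- The arm moves only by the tool move_arm, never from a script. Its argument "series" is a list that holds one entry, the list of rows, each a list of 7 numbers: the shift along the world's x, y, z in cm, then the turn, a rotation vector about the world's x, y, z in rad, then the closure, from -1 (fully open) to 1 (shut), so that 0 is half open. A call has 1 to 8 rows; each row shifts and turns the commanded pose from where the row before left it; what a row does not reach is not made up. A row lasts 1/12 s, in which the tool goes at most 41.7 mm and 7.16 degrees, less where a joint would pass 70% of its speed; a pose out of reach is approached as far as the arm can. A call with a gripper value outside its range is refused whole. The fingers move at their own pace and stop on an object; the grip force is fixed at half the most. Time passes only in rows, so rows that do not move let the fingers close. It gives the time, the measured TCP pose, the force and the opening at its end, in the units of the state.
- env.get_state(): the state, without advancing time (a new reading comes with each control period).
- get_image(name): name is "scene" or "top" or "wrist"; returns a dict with "pixels" (384x512x3 uint8, red, green, blue), "fx", "fy", "cx", "cy" (pixels), "camera_from_world" (4x4, takes a point from world to camera coordinates). Camera axes: x right, y down, z forward; pixel columns grow to the right and rows downward; lengths in mm; the calibration is good to about 2 mm. A picture is of the moment at which its call begins. There is no depth.
- env.hand_in(): hands the job in, once; it reports no verdict.
The state is a dict: "clock": time; "joints": joint angles; "qd": joint speeds; "joint_torque": joint torques, N m; "ee_pos": TCP position; "tool_rot": TCP orientation; "ft_force": force on the tool from outside, world axes, zero at the start; "torque": the same for the moment, N m; "width": finger opening in mm.
Only numpy, scipy, OpenCV 4.12 (cv2) and the standard library are available. Lean on these libraries where they do the work, as an engineer would, in place of code of your own. Each camera call takes 0.05 s, during which the arm holds its last target.

## Task

One of the two parts trays on the bench has run empty. Flip the hinged marker paddle in front of that empty tray all the way over its pivot, so that it lies flat on the other side with the face with the raised disc up. Only push and press it with the fingertips: pick nothing up, do not shift the trays, and leave the stocked tray's marker and everything else where they are.

Things in the scene. Friction and masses are not known exactly. Their poses are not given: they have to be found in the camera images.
- empty_tray: the tray with nothing in its bin: blue-painted steel base plate 200 (x) x 170 (y) x 6 mm, loose on the bench, about 0.9 kg, origin at the centre of its underside, z up. At its back a grey open bin 100 (x) x 160 (y) mm, rim 51 mm above the bench, centre at tray x = +45 mm; in front, towards the robot, the marker paddle at x = -55 mm
- empty_pivot (a point): empty tray: centre of the paddle's pivot axis, which runs along the tray's x, 60 mm above the bench; axes as the tray's. It is held by two posts, 14 mm thick (y), inner faces 56 mm apart along x, tops 6 mm above the axis. Below the paddle it is clear down to the plate (54 mm below the axis)
- empty_tab (a point): empty tray: thumb tab of its paddle, on the plate's mid-thickness 24 mm from the pivot; the tab is 34 mm wide (x), 5 mm thick, ends 32 mm from the pivot. On the tray's +y side at joint 0; pressing it down raises the leaf
- empty_leaf (a point): empty tray: leaf of its paddle, on the plate's mid-thickness 55 mm from the pivot; the leaf is aluminium, 46 mm wide (x), 5 mm thick (markings 1 mm proud), ends 75 mm from the pivot, opposite the tab
- empty_paddle (a joint): paddle hinge of the empty tray, rad. 0: leaf flat on the tray's -y side, face with two raised bars up; pi/2: leaf straight up; pi (end stop): leaf flat on the +y side, face with one raised disc up. Stiff hinge: it stays at any angle and takes about 0.045 N m to turn (2 N on the thumb tab)
- stocked_tray: the other tray, of the same make, with three push-button heads in its bin: blue-painted steel base plate 200 (x) x 170 (y) x 6 mm, loose on the bench, about 0.9 kg, origin at the centre of its underside, z up. At its back a grey open bin 100 (x) x 160 (y) mm, rim 51 mm above the bench, centre at tray x = +45 mm; in front, towards the robot, the marker paddle at x = -55 mm
- stocked_pivot (a point): stocked tray: centre of the paddle's pivot axis, which runs along the tray's x, 60 mm above the bench; axes as the tray's. It is held by two posts, 14 mm thick (y), inner faces 56 mm apart along x, tops 6 mm above the axis. Below the paddle it is clear down to the plate (54 mm below the axis)
- stocked_paddle (a joint): paddle hinge of the stocked tray, rad. 0: leaf flat on the tray's -y side, face with two raised bars up; pi/2: leaf straight up; pi (end stop): leaf flat on the +y side, face with one raised disc up. Stiff hinge: it stays at any angle and takes about 0.045 N m to turn (2 N on the thumb tab)
- button0: loose push-button head standing in the stocked tray's bin, steel collar and black cap, 29 mm diameter, 35 mm high, origin at the centre of its foot. Leave alone
- button1: loose push-button head standing in the stocked tray's bin, steel collar and black cap, 29 mm diameter, 35 mm high, origin at the centre of its foot. Leave alone
- button2: loose push-button head standing in the stocked tray's bin, steel collar and black cap, 29 mm diameter, 35 mm high, origin at the centre of its foot. Leave alone
- tape: roll of pale tape lying on the bench, 84 mm diameter, 24 mm high, origin at the centre of its underside. Leave alone
- screwdriver: screwdriver lying on the bench, origin under its middle, handle to its -x. Leave alone
- spray_can: spray can standing on the bench, 54 mm diameter, 150 mm high, origin at the centre of its foot. Leave alone

How it is judged (in metres and radians):
At the end, for the whole second after the job is handed in: The empty tray's paddle lies flipped within 8 degrees of flat and at rest, the stocked tray's paddle is still on its first side (under 0.3 rad), and both trays, the button heads, tape, screwdriver and can are within 20 mm of where they began (value of joint empty_paddle above 3 rad and velocity of joint empty_paddle between -0.1 and 0.1 rad/s and value of joint stocked_paddle below 0.3 rad and distance of each of empty_tray, stocked_tray, button0, button1, button2, tape, screwdriver, spray_can from where it was at the start of the episode below 0.02 m and linear speed of each of empty_tray, stocked_tray below 0.02 m/s); the robot touches nothing.
It fails at once if the stocked tray's marker is turned (over 0.3 rad) (value of joint stocked_paddle above 0.3 rad).
It fails at once if a tray is shifted more than 20 mm (distance of any of empty_tray, stocked_tray from where it was at the start of the episode above 0.02 m).
It fails at once if a tray is lifted or tipped (height (world z) of any of empty_tray, stocked_tray above 0.008 m or angle between any of empty_tray, stocked_tray's own z axis and vertical above 0.06 rad).
It fails at once if a button head, the tape, the screwdriver or the can is picked up or moved more than 20 mm (distance of any of button0, button1, button2, tape, screwdriver, spray_can from where it was at the start of the episode above 0.02 m).
It also fails if it takes over 43 s, if anything falls off the work surface, if the arm or the gripper's body presses on something with over 40 N, if the wrist force passes 120 N, or if a joint passes its speed limit or range.

## Working session

There is one attempt and no reset: what is moved stays moved. The work goes in short steps, Python scripts to look and compute and a tool call to move; the robot and the scene stay as the last step left them, time stands still between calls to the robot, and variables do not carry over. Pictures are saved under pics/ and viewed, and the job is handed in when it is done.

Besides the shell and the picture viewer there is one more tool, called after ">>>" as name(argument=value, ...) on one line, values as JSON. move_arm: Moves the arm, as the interface text tells. Its arguments: {"type":"object","properties":{"series":{"type":"array","items":{"type":"array","items":{"type":"array","items":{"type":"number"}}}}},"required":["series"]}

```bash
mkdir -p pics; ls; python3 - <<'E'
from bench import env,get_image
import cv2,numpy as np
s=env.get_state();print({k:np.round(v,3).tolist() for k,v in s.items()})
for n in ["scene","top","wrist"]:
    d=get_image(n);cv2.imwrite(f"pics/{n}0.png",d["pixels"][:,:,::-1]);print(n,d["fx"],d["cx"],d["cy"],np.round(d["camera_from_world"],3).tolist())
E
```

```text
pics
{'clock': 0.0, 'joints': [1.286, 0.354, 1.634, -0.0, 1.155, -0.002], 'qd': [-0.0, 0.001, 0.003, 0.0, -0.0, 0.001], 'joint_torque': [0.003, -60.525, -34.207, 0.0, 0.009, -0.0], 'ee_pos': [174.335, 599.933, 403.95], 'tool_rot': [[0.96, -0.0, 0.279], [-0.279, -0.001, 0.96], [-0.0, -1.0, -0.001]], 'ft_force': [-0.235, -0.131, -0.78], 'torque': [-0.031, -0.016, -0.022], 'width': 85.311}
scene 438.2385303714382 254.064928643233 199.09931356120876 [[0.544, 0.839, 0.002, -279.291], [0.709, -0.458, -0.536, -319.238], [-0.449, 0.293, -0.844, 1421.326], [0.0, 0.0, 0.0, 1.0]]
top 400.71108331356226 253.81304047537606 191.3100044720438 [[-0.027, -1.0, -0.004, 30.172], [-0.997, 0.028, -0.07, 502.987], [0.07, 0.002, -0.998, 1256.782], [0.0, 0.0, 0.0, 1.0]]
wrist 315.09002188502177 254.05077700914944 193.67592716044507 [[0.279, 0.96, 0.0, -623.566], [0.913, -0.265, 0.31, -38.878], [0.297, -0.086, -0.951, 379.413], [0.0, 0.0, 0.0, 1.0]]
```

View pics/scene0.png

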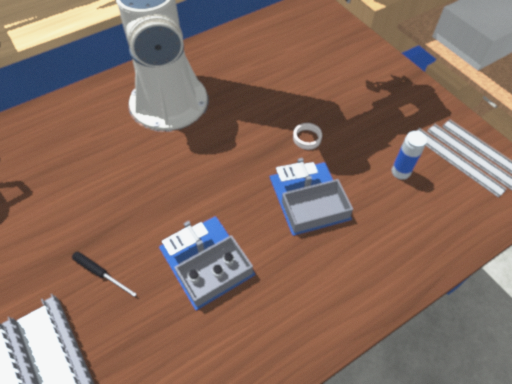

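View pics/top0.png

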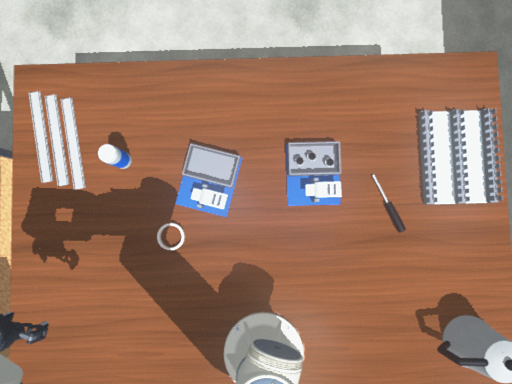

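View pics/wrist0.png

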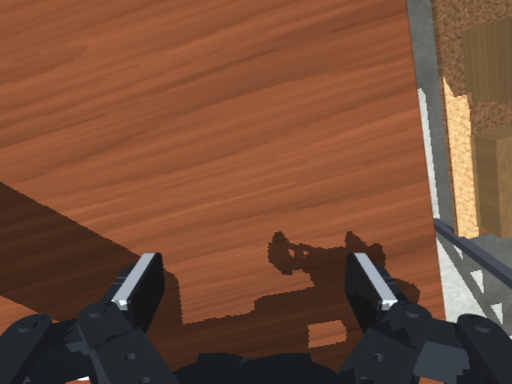

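```bash
python3 - <<'E'
import cv2
a=cv2.imread("pics/top0.png")[130:225,165:255];cv2.imwrite("pics/topc.png",cv2.resize(a,None,fx=6,fy=6,interpolation=cv2.INTER_CUBIC))
a=cv2.imread("pics/scene0.png")[150:245,260:360];cv2.imwrite("pics/scenec.png",cv2.resize(a,None,fx=6,fy=6,interpolation=cv2.INTER_CUBIC))
E
```

```text
(no output)
```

View pics/topc.png

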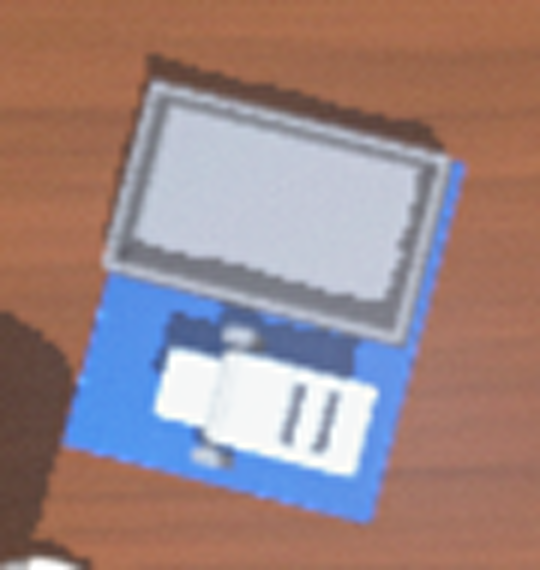

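View pics/scenec.png

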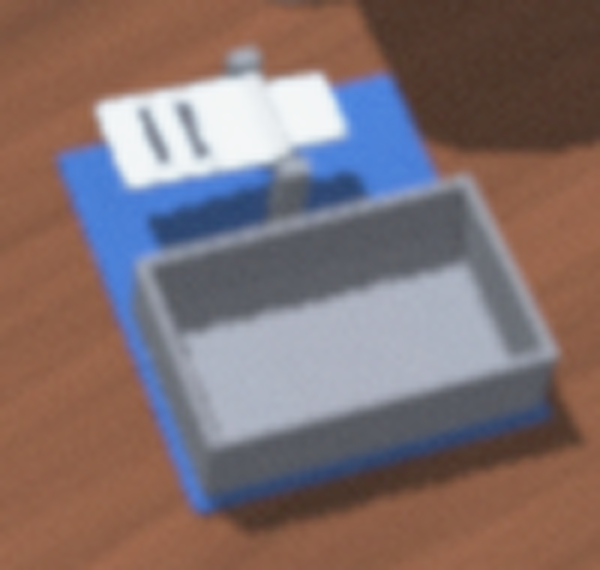

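```bash
cat >h.py <<'E'
import numpy as np,cv2
from bench import env,get_image
def proj(d,P):
    T=np.array(d["camera_from_world"]);c=(T[:3,:3]@np.atleast_2d(P).T).T+T[:3,3]
    return np.c_[d["fx"]*c[:,0]/c[:,2]+d["cx"],d["fy"]*c[:,1]/c[:,2]+d["cy"]]
E
cat > fit.py <<'E'
from h import *
from scipy.optimize import least_squares
L=np.array([[95,80,51],[95,-80,51],[-5,-80,51],[-5,80,51],[-100,85,6],[-100,-85,6],[-32,-75,62.5],[-78,-75,62.5],[-38,32,62.5],[-72,32,62.5]],float)
top=np.array([[150,82],[452,158],[405,345],[105,268],[65,445],[372,522],[375,385],[355,475],[172,348],[157,412]])
sc=np.array([[555,352],[208,455],[140,262],[468,178],[390,75],[60,155],[127,187],[97,103],[347,133],[325,73]])
# order sc as L: back+y, back-y, front-y, front+y
top=(top+.5)/6-.5+[165,130]; sc=(sc+.5)/6-.5+[260,150]
dt,ds=get_image("top"),get_image("scene")
def W(p):
    c,s=np.cos(p[2]),np.sin(p[2]);return np.c_[L[:,0]*c-L[:,1]*s+p[0],L[:,0]*s+L[:,1]*c+p[1],L[:,2]]
def f(p,w=(1,1)): return np.r_[w[0]*(proj(dt,W(p))-top).ravel(),w[1]*(proj(ds,W(p))-sc).ravel()]
for w in ((1,1),(1,0),(0,1)):
    r=least_squares(f,[500,150,-.2],args=(w,)); print(w,r.x); print(np.round(f(r.x).reshape(-1,2),1).tolist())
    c,s=np.cos(r.x[2]),np.sin(r.x[2]); print("pivot",r.x[0]-55*c,r.x[1]-55*s)
E
python3 fit.py
```

```text
(1, 1) [ 5.46062278e+02  1.60497319e+02 -2.84655722e-01]
[[0.7, -0.8], [-0.2, -0.6], [-0.6, -0.8], [-0.3, -1.0], [-0.5, -0.8], [-0.4, -0.1], [0.3, 0.3], [-0.3, -0.2], [0.0, -0.5], [-0.4, -0.5], [0.2, 0.3], [0.1, -1.5], [-1.0, -0.8], [-0.0, -0.8], [-0.4, -0.6], [-0.8, -0.5], [-0.1, 0.9], [-0.4, 1.6], [-0.2, -1.1], [-0.9, -0.6]]
pivot 493.2755664613361 175.942806239535
(1, 0) [ 5.44539917e+02  1.60227040e+02 -2.75085673e-01]
[[0.4, -0.1], [-0.3, -0.4], [-0.5, -0.5], [-0.3, -0.3], [-0.2, 0.0], [0.0, 0.2], [0.6, 0.6], [0.1, 0.1], [0.2, 0.1], [-0.1, 0.2], [-0.1, -0.4], [0.1, -1.8], [-1.4, -0.9], [-0.6, -1.3], [-1.2, -1.1], [-1.4, -0.5], [-0.5, 0.8], [-1.0, 1.5], [-0.8, -1.5], [-1.6, -1.0]]
pivot 491.60781114255104 175.16665606976454
(0, 1) [ 5.47407106e+02  1.60478092e+02 -2.93390255e-01]
[[1.0, -1.3], [0.0, -0.7], [-0.7, -1.0], [-0.3, -1.6], [-0.7, -1.5], [-0.8, -0.4], [0.2, 0.0], [-0.5, -0.5], [-0.1, -1.0], [-0.6, -1.0], [0.3, 1.0], [0.0, -1.3], [-0.8, -0.6], [0.4, -0.2], [0.2, -0.2], [-0.3, -0.4], [0.2, 1.0], [0.0, 1.7], [0.3, -0.7], [-0.4, -0.3]]
pivot 494.7573155263534 176.3840520718087
```

>>> move_arm(series=[[[2.04,-2.48,0,0,0,-0.0982,1],[2.04,-2.48,0,0,0,-0.0982,1],[2.04,-2.48,0,0,0,-0.0982,1],[2.04,-2.48,0,0,0,-0.0982,1],[2.04,-2.48,0,0,0,-0.0982,1],[2.04,-2.48,0,0,0,-0.0982,1],[2.04,-2.48,0,0,0,-0.0982,1],[2.04,-2.48,0,0,0,-0.0982,1]]])

```text
clock: 0.92
ee_pos: [338.3, 400.4, 404.8]
tool_rot: [[0.477, 0.0, 0.879], [-0.879, 0.0, 0.477], [-0.0, -1.0, 0.0]]
ft_force: [0.5, 0.3, -0.7]
width: 0.0
```

>>> move_arm(series=[[[2.04,-2.48,0,0,0,-0.0982,1],[2.04,-2.48,0,0,0,-0.0982,1],[2.04,-2.48,0,0,0,-0.0982,1],[2.04,-2.48,0,0,0,-0.0982,1],[2.04,-2.48,0,0,0,-0.0982,1],[2.04,-2.48,0,0,0,-0.0982,1],[2.04,-2.48,0,0,0,-0.0982,1],[2.04,-2.48,0,0,0,-0.0982,1]]])

```text
clock: 1.58
ee_pos: [501.6, 201.9, 404.8]
tool_rot: [[-0.284, 0.0, 0.959], [-0.959, 0.0, -0.284], [-0.0, -1.0, 0.0]]
ft_force: [0.9, 0.4, 0.4]
width: 0.0
```

>>> move_arm(series=[[[0,0,-3,0,0,0,1],[0,0,-3,0,0,0,1],[0,0,-3,0,0,0,1],[0,0,-1,0,0,0,1],[0,0,0,0,0,0,1],[0,0,0,0,0,0,1]]])

```text
clock: 2.08
ee_pos: [501.0, 203.6, 305.1]
tool_rot: [[-0.279, -0.0, 0.96], [-0.96, -0.0, -0.279], [0.0, -1.0, -0.0]]
ft_force: [1.2, 0.2, 0.2]
width: 0.1
```

```bash
cat > look.py <<'E'
from h import *;import sys
t=sys.argv[1]
for n,(r0,r1,c0,c1) in {"scene":(110,250,240,380),"top":(110,230,150,270),"wrist":(0,384,0,512)}.items():
    d=get_image(n);a=d["pixels"][r0:r1,c0:c1,::-1]
    if n!="wrist": a=cv2.resize(a,(500,int(500*(r1-r0)/(c1-c0))),interpolation=cv2.INTER_CUBIC)
    cv2.imwrite(f"pics/{n}_{t}.png",a)
a=cv2.imread(f"pics/scene_{t}.png");b=cv2.imread(f"pics/wrist_{t}.png")
b=cv2.resize(b,(400,300));a=cv2.resize(a,(400,400));c=np.zeros((400,800,3),np.uint8);c[:,:400]=a;c[:300,400:]=b;cv2.imwrite(f"pics/both_{t}.png",c)
E
python3 look.py 1
```

```text
(no output)
```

View pics/both_1.png

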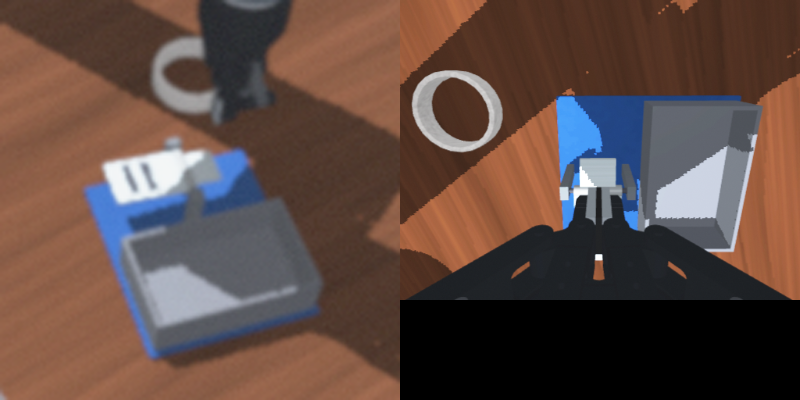

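```bash
python3 - <<'E'
from h import *
d=get_image("wrist");ex=np.array([.959,-.281,0]);ey=np.array([.281,.959,0]);P=np.array([493.3,175.9,60])
pts=[P+ey*32+ex*17+[0,0,2.5],P+ey*32-ex*17+[0,0,2.5],P+ex*28+ey*7+[0,0,6],P-ex*28+ey*7+[0,0,6],P+ex*28-ey*7+[0,0,6],P-ex*28-ey*7+[0,0,6]]
a=d["pixels"][:,:,::-1].copy();a=cv2.resize(a[180:290,190:320],None,fx=6,fy=6,interpolation=cv2.INTER_NEAREST)
for q in proj(d,np.array(pts)): print(q);cv2.circle(a,tuple(int(v) for v in ((q-[190,180]+.5)*6)),4,(0,0,255),-1)
cv2.imwrite("pics/w2.png",a[:600,:800])
E
```

```text
[278.55937887 202.55867349]
[231.19533512 202.48638548]
[293.05757883 236.39951507]
[216.51109393 236.30422621]
[292.3012717  253.49625136]
[217.15362804 253.41339374]
```

View pics/w2.png

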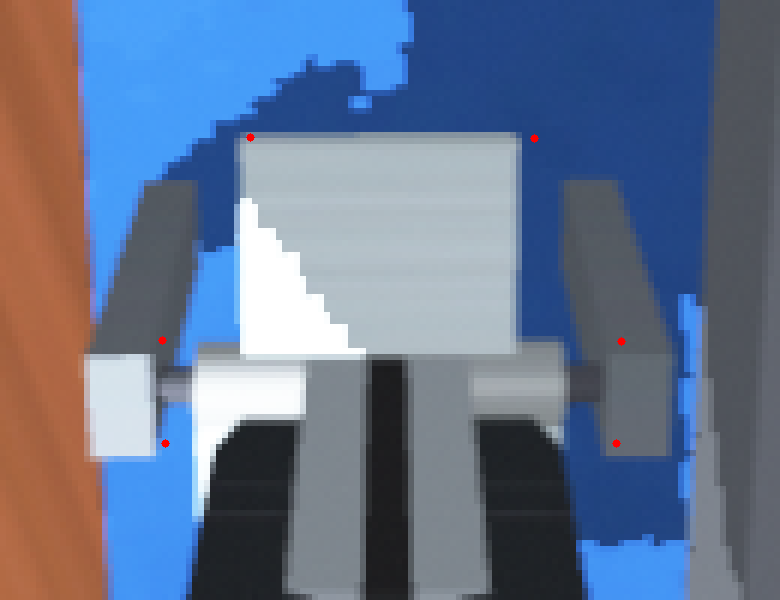

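>>> move_arm(series=[[[0,0,-2.5,0,0,0,1],[0,0,-2,0,0,0,1],[0,0,-1.5,0,0,0,1],[0,0,-0.5,0,0,0,1],[0,0,-0.3,0,0,0,1],[0,0,-0.3,0,0,0,1],[0,0,-0.3,0,0,0,1],[0,0,0,0,0,0,1]]])

```text
clock: 2.95
ee_pos: [501.3, 203.6, 231.3]
tool_rot: [[-0.279, 0.002, 0.96], [-0.96, 0.001, -0.279], [-0.001, -1.0, 0.001]]
ft_force: [-0.1, 0.5, -0.8]
width: -0.0
```

>>> move_arm(series=[[[0,0,-0.3,0,0,0,1],[0,0,-0.3,0,0,0,1],[0,0,-0.3,0,0,0,1],[0,0,0,0,0,0,1]]])

```text
clock: 3.28
ee_pos: [500.9, 203.4, 221.3]
tool_rot: [[-0.28, 0.0, 0.96], [-0.96, 0.0, -0.28], [-0.0, -1.0, 0.0]]
ft_force: [0.7, 0.7, -0.3]
width: -0.1
```

```bash
python3 look.py 2
```

```text
(no output)
```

View pics/both_2.png

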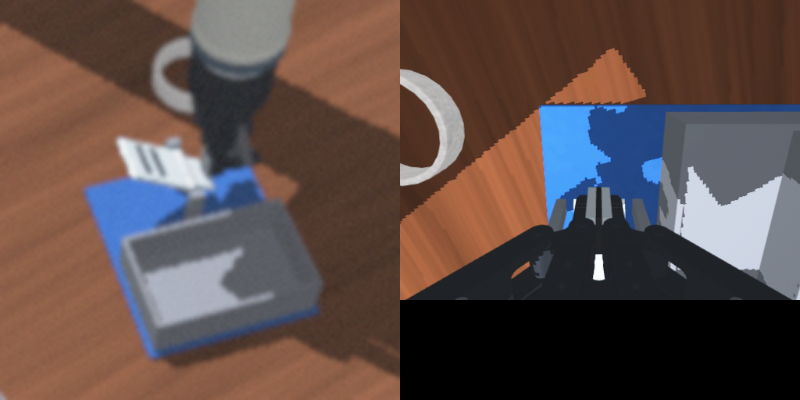

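>>> move_arm(series=[[[0,0,-0.3,0,0,0,1],[0,0,-0.3,0,0,0,1],[0,0,-0.2,0,0,0,1],[-0.08,-0.26,0,0,0,0,1],[-0.08,-0.26,0,0,0,0,1],[0,0,0,0,0,0,1]]])

```text
clock: 3.93
ee_pos: [499.0, 197.8, 213.6]
tool_rot: [[-0.279, -0.0, 0.96], [-0.96, -0.0, -0.279], [0.0, -1.0, -0.0]]
ft_force: [0.6, 1.6, 0.2]
width: -0.2
```

```bash
python3 look.py 3
```

```text
(no output)
```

View pics/both_3.png

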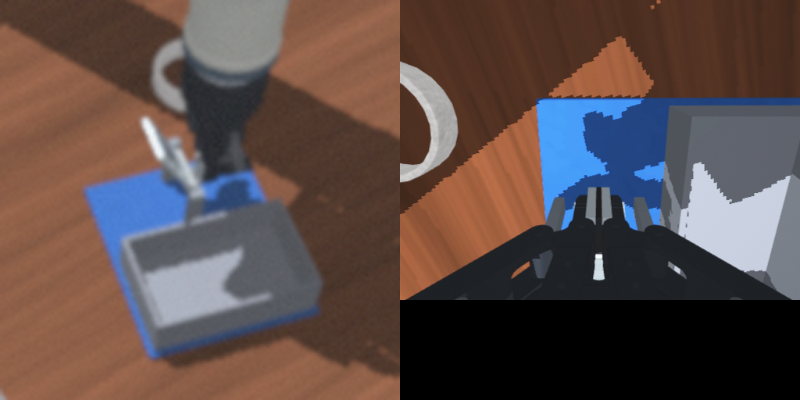

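View pics/scene_3.png

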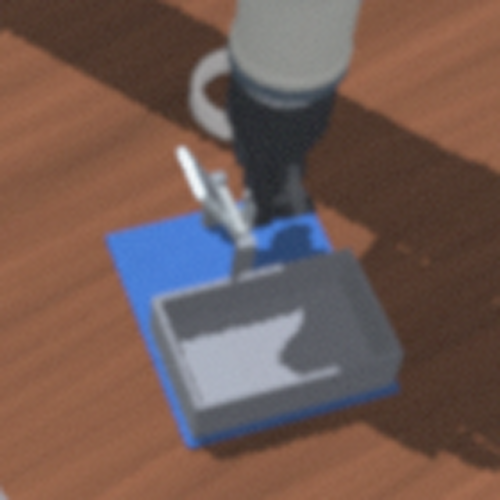

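```bash
python3 - <<'E'
from h import *
d=get_image("scene");ex=np.array([.959,-.281,0]);ey=np.array([.281,.959,0]);P=np.array([492.5,175.3,60])
for t in range(30,100,10):
    a=np.radians(t);e=P-ey*75*np.cos(a)+[0,0,75*np.sin(a)]
    print(t,np.round((proj(d,np.array([e-23*ex,e+23*ex]))-[240,110])*500/140).tolist())
E
```

```text
30 [[140.0, 177.0], [160.0, 225.0]]
40 [[150.0, 166.0], [170.0, 214.0]]
50 [[163.0, 155.0], [183.0, 203.0]]
60 [[177.0, 146.0], [198.0, 194.0]]
70 [[193.0, 138.0], [214.0, 185.0]]
80 [[209.0, 131.0], [231.0, 179.0]]
90 [[226.0, 126.0], [248.0, 174.0]]
```

>>> move_arm(series=[[[0.1,0.4,0.5,0,0,0,1],[0,0,1.5,0,0,0,1],[0,0,2.5,0,0,0,1],[0,0,3,0,0,0,1],[0,0,2.5,0,0,0,1],[0,0,1.5,0,0,0,1],[0,0,0,0,0,0,1]]])

```text
clock: 4.72
ee_pos: [501.2, 202.8, 332.6]
tool_rot: [[-0.279, 0.005, 0.96], [-0.96, 0.002, -0.279], [-0.004, -1.0, 0.005]]
ft_force: [-0.8, 0.5, -0.1]
width: -0.0
```

>>> move_arm(series=[[[-0.7,-2.4,0,0,0,0,1],[-0.7,-2.4,0,0,0,0,1],[-0.7,-2.4,0,0,0,0,1],[-0.7,-2.4,0,0,0,0,1],[-0.3,-1.0,0,0,0,0,1],[0,0,0,0,0,0,1]]])

```text
clock: 5.22
ee_pos: [468.3, 94.7, 328.2]
tool_rot: [[-0.281, -0.002, 0.96], [-0.96, -0.001, -0.281], [0.001, -1.0, -0.001]]
ft_force: [0.4, -0.8, -1.3]
width: 0.4
```

```bash
python3 look.py 4
```

```text
(no output)
```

View pics/both_4.png

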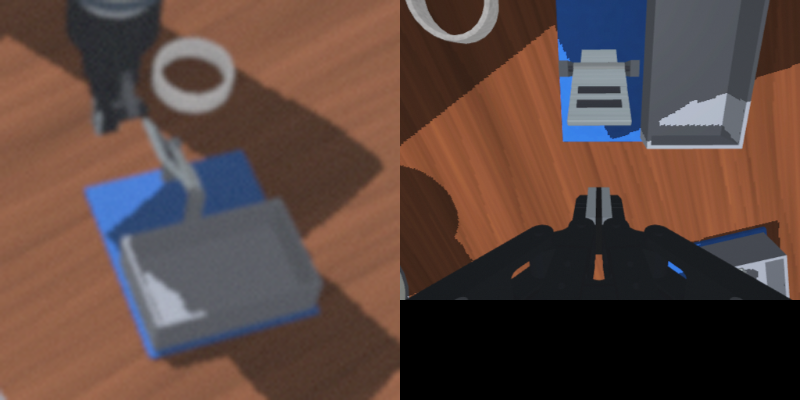

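>>> move_arm(series=[[[0,0,-2,0,0,0,1],[0,0,-2,0,0,0,1],[0,0,-1.5,0,0,0,1],[0.28,0.96,0,0,0,0,1],[0.28,0.96,0,0,0,0,1],[0.28,0.96,0,0,0,0,1],[0,0,0,0,0,0,1]]])

```text
clock: 5.95
ee_pos: [479.0, 127.4, 274.8]
tool_rot: [[-0.278, 0.003, 0.961], [-0.961, 0.001, -0.278], [-0.002, -1.0, 0.002]]
ft_force: [0.3, 0.3, 0.2]
width: 0.1
```

>>> move_arm(series=[[[0.14,0.48,0,0,0,0,1],[0.14,0.48,0,0,0,0,1],[0.14,0.48,0.2,0,0,0,1],[0.14,0.48,0.2,0,0,0,1],[0.14,0.48,0.2,0,0,0,1],[0.14,0.48,0.2,0,0,0,1],[0.14,0.48,0.2,0,0,0,1],[0.11,0.38,0,0,0,0,1]]])

```text
clock: 6.62
ee_pos: [488.8, 162.9, 284.2]
tool_rot: [[-0.279, 0.001, 0.96], [-0.96, 0.0, -0.279], [-0.0, -1.0, 0.001]]
ft_force: [0.3, -0.6, 0.0]
width: -0.4
```

```bash
python3 look.py 5
```

```text
(no output)
```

View pics/both_5.png

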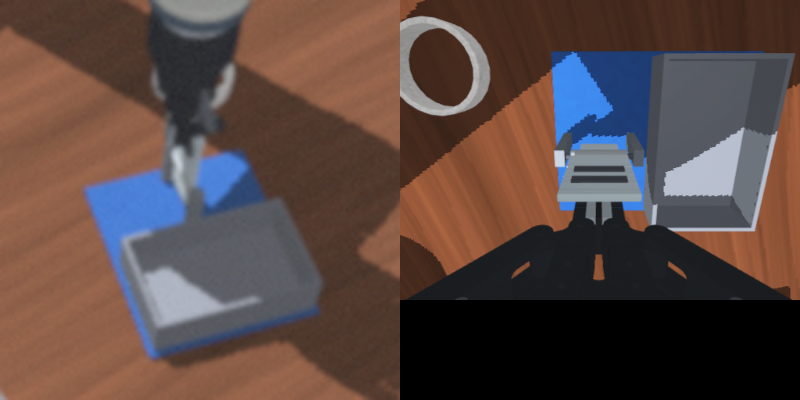

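>>> move_arm(series=[[[0.16,0.55,-0.1,0,0,0,1],[0.16,0.55,-0.1,0,0,0,1],[0.17,0.6,-0.2,0,0,0,1],[0.17,0.6,-0.2,0,0,0,1],[0.15,0.53,-0.35,0,0,0,1],[0.15,0.53,-0.35,0,0,0,1],[0,0,0,0,0,0,1]]])

```text
clock: 7.35
ee_pos: [498.2, 196.9, 269.9]
tool_rot: [[-0.279, -0.0, 0.96], [-0.96, 0.0, -0.279], [0.0, -1.0, -0.0]]
ft_force: [0.2, -0.1, -0.1]
width: -0.2
```

```bash
python3 look.py 6
```

```text
(no output)
```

View pics/both_6.png

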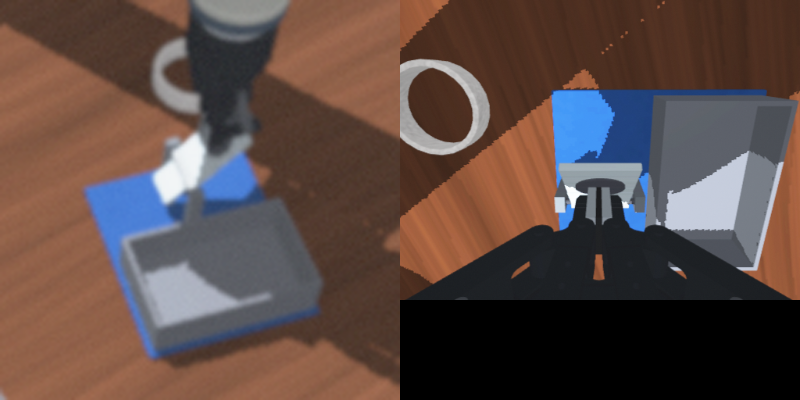

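Past vertical with the disc face showing; continuing the arc down.

>>> move_arm(series=[[[0.12,0.4,-0.5,0,0,0,1],[0.12,0.4,-0.5,0,0,0,1],[0.08,0.3,-0.6,0,0,0,1],[0.08,0.3,-0.6,0,0,0,1],[0.03,0.12,-0.5,0,0,0,1],[0.03,0.12,-0.3,0,0,0,1],[0,0,-0.2,0,0,0,1],[0,0,0,0,0,0,1]]])

```text
clock: 8.17
ee_pos: [502.5, 212.4, 238.1]
tool_rot: [[-0.279, -0.001, 0.96], [-0.96, -0.0, -0.279], [0.001, -1.0, -0.001]]
ft_force: [0.0, -0.6, -0.4]
width: -0.1
```

>>> move_arm(series=[[[0,0,-0.1,0,0,0,1],[0,0,-0.1,0,0,0,1],[0,0,0,0,0,0,1]]])

```text
clock: 8.42
ee_pos: [502.7, 212.3, 236.7]
tool_rot: [[-0.28, 0.0, 0.96], [-0.96, 0.0, -0.28], [-0.0, -1.0, 0.0]]
ft_force: [1.0, -0.0, 0.5]
width: 0.2
```

```bash
python3 look.py 7
```

```text
(no output)
```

View pics/both_7.png

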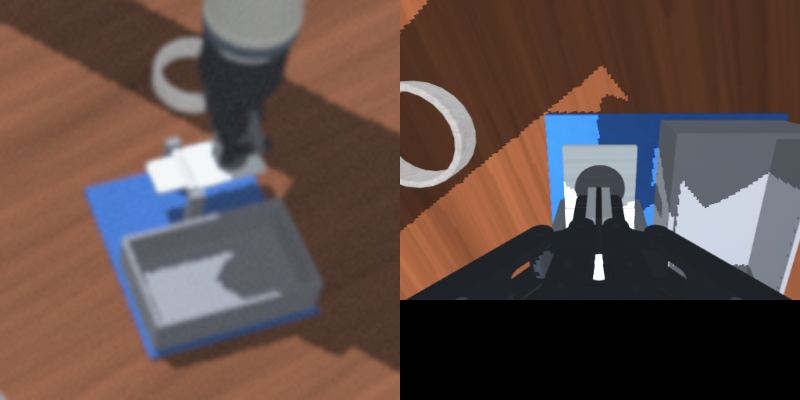

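>>> move_arm(series=[[[0,0,-0.1,0,0,0,1],[0,0,0,0,0,0,1]]])

```text
clock: 8.73
ee_pos: [502.8, 212.4, 235.9]
tool_rot: [[-0.279, 0.0, 0.96], [-0.96, 0.0, -0.279], [-0.0, -1.0, 0.0]]
ft_force: [-1.6, -0.1, 3.6]
width: -0.1
```

>>> move_arm(series=[[[0,0,-0.1,0,0,0,1],[0,0,0,0,0,0,1]]])

```text
clock: 8.9
ee_pos: [502.9, 212.4, 235.7]
tool_rot: [[-0.279, 0.0, 0.96], [-0.96, 0.0, -0.279], [-0.0, -1.0, 0.0]]
ft_force: [-2.9, -2.0, 14.7]
width: 0.0
```

>>> move_arm(series=[[[0,0,0.5,0,0,0,1],[0,0,1.5,0,0,0,1],[0,0,3,0,0,0,1],[0,0,3,0,0,0,1],[0,0,3,0,0,0,1],[0,0,3,0,0,0,1],[-1,2,1,0,0,0,1],[0,0,0,0,0,0,1]]])

```text
clock: 9.57
ee_pos: [492.7, 234.2, 388.1]
tool_rot: [[-0.28, 0.005, 0.96], [-0.96, 0.003, -0.28], [-0.005, -1.0, 0.004]]
ft_force: [0.5, 0.4, -0.1]
width: -0.1
```

>>> move_arm(series=[[[-2,3,0,0,0,0,1],[-2,3,0,0,0,0,1],[-2,3,0,0,0,0,1],[-2,3,0,0,0,0,1],[-2,3,0,0,0,0,1],[-2,3,0,0,0,0,1],[0,0,0,0,0,0,1],[0,0,0,0,0,0,1]]])

```text
clock: 10.23
ee_pos: [371.5, 413.4, 383.8]
tool_rot: [[-0.276, -0.001, 0.961], [-0.961, -0.001, -0.276], [0.001, -1.0, -0.0]]
ft_force: [0.9, -0.4, 0.0]
width: 0.2
```

```bash
python3 look.py 8; python3 - <<'E'
from h import *
d=get_image("top");cv2.imwrite("pics/top_full8.png",d["pixels"][:,:,::-1])
E
```

```text
(no output)
```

View pics/scene_8.png

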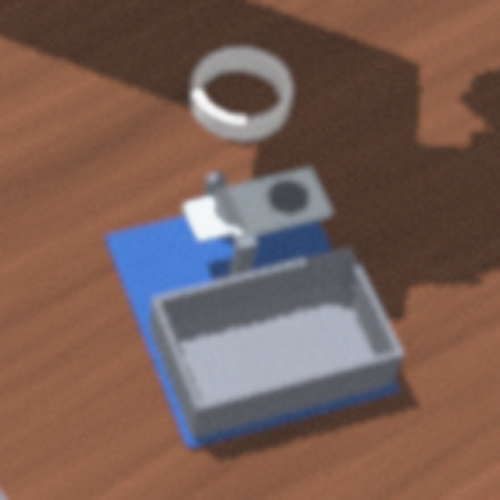

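View pics/top_full8.png

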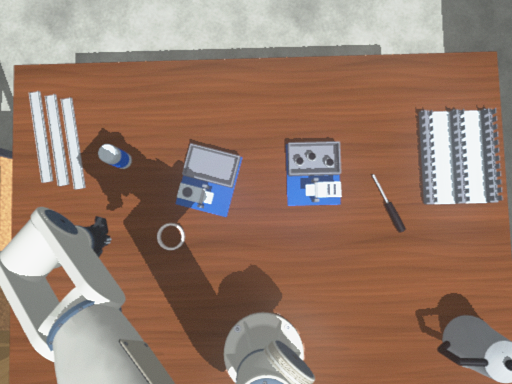

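```bash
python3 - <<'E'
from h import *
d=get_image("scene");ex=np.array([.959,-.281,0]);ey=np.array([.281,.959,0]);P=np.array([492.5,175.3,60])
for t in (165,170,175,180):
    a=np.radians(t);e=P-ey*75*np.cos(a)+[0,0,75*np.sin(a)+2.5]
    print(t,np.round((proj(d,np.array([e-23*ex,e+23*ex]))-[240,110])*500/140).tolist())
a=cv2.imread("pics/top0.png").astype(int);b=cv2.imread("pics/top_full8.png").astype(int)
print(np.abs(a-b)[130:215,275:440].mean(), np.abs(a-b)[60:100,20:90].mean())
env.hand_in()
E
```

```text
165 [[308.0, 149.0], [331.0, 195.0]]
170 [[309.0, 154.0], [331.0, 200.0]]
175 [[308.0, 159.0], [331.0, 205.0]]
180 [[308.0, 164.0], [330.0, 210.0]]
10.043279857397504 9.62202380952381
the job is handed in; nothing more can be done
```

I flipped the empty tray's marker paddle all the way over. It now lies flat on the +y side with the raised disc up, and I handed the job in after about 10 s of the 43 s allowed.

I used the closed fingertips throughout. I pressed the thumb tab down to raise the leaf to about 62°, moved round to the leaf's other side, and pushed it past vertical. I then pressed it down until it met the end stop, with a contact force of about 15 N, and moved the arm clear.

**Last checks:**
- **Paddle:** in the scene view the leaf end sits at about crop pixels (315,167) and (333,213). That is a few pixels from the prediction for 180° and farther from the one for 175°.
- **Other objects:** the before and after top views show both trays, the stocked marker (still bars up), button heads, tape, screwdriver and can in the same places by eye. I did not measure each object's position again.
- **Image difference:** around the stocked tray and screwdriver it was about 10 grey levels, nearly the same as in an unaffected corner. That fits image noise.
- **Calibration disagreement:** the wrist camera and the tray pose fitted from the other cameras disagreed by about 2 mm, which is within the stated calibration. I saw no sign that it affected the motion.

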